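# Check the lathe brake lever's travel and record it

### The arm

A 7-joint arm with a two-finger parallel gripper is mounted at the origin on the work surface. World frame = base frame: x ahead of the robot, y to its left, z up, the work surface at z = 0. Lengths are in m, angles in rad, forces in N, time in s.
With the tool pointing down it reaches from about 0.425 to 0.925 m from the base axis. Payload 6.8 kg.
Tool frame: the origin (TCP) lies on the centre line of the jaws, within the pads' length; the fingertips stand 8 mm ahead of it and the grasp point (between the pads) lies 11 mm behind it (bot.tips_ahead is the distance from the TCP to the fingertips, in m); z points along the fingers, y is the line along which they close (so a half turn about z gives the same grasp; the last joint's range is limited). The gripper opens to 85 mm and grips with 20 to 120 N. Pads are 22 mm wide; open, the fingers measure 114 mm over their backs; the gripper's body (76 mm by 85 mm) begins 54 mm behind the grasp point. The pads swing forward as they close: fully open they stand 13 mm farther back than shut.
Start: joints at [-1.349, 0.477, 0.022, 1.555, -0.011, 1.109, -0.083], TCP at [0.219, 0.639, 0.239] pointing down, gripper open.
Joint ranges: [-2.96, 2.96], [-0.34, 2.1], [-1.41, 1.46], [0.24, 2.44], [-1.37, 4.51], [0.17, 1.92], [-2.96, 2.96]. Speed limits (rad/s): [2.39, 2.39, 3.14, 3.14, 3.14, 3.14, 3.14].

### API

Orientations are given as a unit quaternion [w, x, y, z].
In Python, from station import bot gives the robot as it stands.
- The arm moves only by the tool send_rows, never from a script. Its argument "deltas" is text: rows parted by semicolons, each of 4 numbers parted by spaces: the shift along the tool's x, y, z in m, then the turn about the tool's z in degrees. In form: x y z spin; .... A call has 1 to 5 rows; each row is the pose to reach, as a shift and turn from the pose commanded when the call began, along the tool's axes at that moment; what a row does not reach only later rows make up. A row lasts 1/10 s, in which the tool goes at most 50 mm and 8.59 degrees, less where a joint would pass 70% of its speed; a pose out of reach is approached as far as the arm can. A call with a gripper value outside its range is refused whole. "claw" is the opening, from 0 (shut) to 1 (fully open), set as the call begins (left out, the last holds). The fingers move at their own pace and stop on an object; "force" is the grip in N (left out, the last holds). Time passes only in rows, so rows that repeat a pose let the fingers close. It gives the time, the measured TCP pose, the force, the opening and the grip force at its end, in the units of the state.
- bot.get_obs(): the state, without advancing time (a new reading comes with each control period).
- bot.read_camera(name): name is "scene" or "top" or "wrist"; returns a dict with "img" (420x560x3 uint8, red, green, blue), "depth" (420x560 float32, m along the optical axis (not along the pixel's ray), 0 where there is no reading), "fx", "fy", "cx", "cy" (pixels), "camera_from_world" (4x4, takes a point from world to camera coordinates). Camera axes: x right, y up, looking along -z (the intrinsics and any distortion apply to the point x, -y, -z); pixel columns grow to the right and rows downward; lengths in m; the calibration is good to about 2 mm. The wrist camera is an equidistant fisheye: a pixel r from the principal point sees the ray r / f radians off the axis. A picture is of the moment at which its call begins.
- bot.hand_in(): hands the job in; it is judged then, once.
Trained networks look in a picture, given as the dict that the camera call returned (one of the last four; its "shot" number tells which), for a name from the list of things; names that differ only in an ending like _2 or _b are one class to them, and where a whole thing is asked for, a point or a joint stands for the part that bears it (a point fixed in the world has none). Each returns a list of dicts, best first, with "confidence" (0 to 1); they miss things now and then, are a little off and sometimes report something else, mostly with a low value. They report only what shows in the picture. A call takes as long as a camera call.
- bot.masks_of(picture, query): "mask" (420x560 bool, what is visible of it).
- bot.landmark_of(picture, query): "xyz" ([x, y, z] in m, in world coordinates, good to about 4 mm: a listed point, or the origin of a listed thing).
The state is a dict: "t": time; "q": joint angles; "joint_vel": joint speeds; "joint_torque": joint torques, N m; "eef_pos": TCP position; "tool_rot": TCP orientation; "contact_force": force on the tool from outside, world axes, zero at the start; "torque": the same for the moment, N m; "gripper_width": opening from 0.0 (shut) to 1.0 (fully open); "grasp_force": force on a finger pad.
Only numpy, scipy, OpenCV 4.12 (cv2) and the standard library are available. Lean on these libraries where they do the work, as an engineer would, in place of code of your own. Each camera call takes 0.05 s, during which the arm holds its last target. There are 200 camera calls.

### The job

Check the hand brake of the bench lathe: press the lever's rubber pad down until the resistance clearly firms up, hold it firm for a moment without forcing it, and ease the lever back up under your hand. Then slide the aluminium record marker along its rail until its nose is level with the drag pointer, which shows how far the lever travelled. Leave the pointer itself and the other things on the bench alone.

Things in the scene. Friction and masses are not known exactly. Their poses are not given: they have to be found in the camera images.
- brake: Base of a bench-lathe headstock, fixed to the table. Origin on the table below the lever pivot; x from the hand lever to the rear, y to the scale bed, z up. In this frame (mm): green housing x -40..120, y -67..43, up to z 178, wooden plate 156 across on its -y side; scale bed x -90..80, y 52..212, 20 high; lever pivot axis along y at x 0, z 130, its crank out to y 84
- headstock: Green housing with the brake shoe hidden inside; same origin and axes as the base, never moves
- lever: Brake hand lever: steel bar with a black rubber pad at its end; origin on the pivot axis. It sticks out in front of the housing (to -x of the base), at rest rising 0.30 rad above level, and turns down when pressed, 0.65 rad at most. A spring brings it back to rest and would make it fly up if suddenly let go
- lever_pad (a point): Centre of the pad's upper face (56 along the lever, 36 wide, 12 mm thick), 160 mm from the pivot, 183 mm above the table at rest. Pushing down here meets a light spring (2 to 6 N); after 25 to 75 mm of travel (varies, not visible) the shoe bites and resistance climbs about 2 N per mm. Properly firm at a push of about 12 to 15 N; over 22 N is forcing it
- pointer: Drag pointer: small dark steel block (12 x 14 x 32 mm) on the rail nearer the housing, with a thin arm (6 mm wide) reaching in +y over the scale. The lever's crank pushes it towards +x of the base; it stays at the furthest place it was pushed to. Not to be touched by the robot
- pointer_tip (a point): End of the drag pointer's thin arm, on its centre line, 36 mm above the table; its x in the base's frame is the reading
- marker: Record marker: aluminium slide on the outer rail (170 mm from the base's x axis), with an upright tab. Slides only along the base's x, 100 mm in all, stiffly (about 3 N), and stays where it is left. Origin under its foot
- marker_tab (a point): Middle of the marker's upright tab, 65 mm above the table; tab 14 mm thick (along the base's x), 20 mm wide (along y), free from 38 to 85 mm above the table. Can be pinched across its 14 mm. Same base x as marker_tip
- marker_tip (a point): Point of the marker's nose (6 mm wide), 32 mm above the table, facing the drag pointer's tip across a 5 mm gap in y. The record is right when its x in the base's frame equals that of pointer_tip
- box_a: plain wooden box 85 x 58 x 45 mm, loose bystander; origin at the centre of its underside
- box_b: plain wooden box 100 x 70 x 50 mm, loose bystander; origin at the centre of its underside
- turned_disc: flat turned wooden disc, 100 mm across, 20 mm thick, loose bystander; origin at the centre of its underside
- wrench: open-ended spanner lying on the table, loose bystander
- glue: white plastic glue bottle, 52 mm across, 130 mm tall, loose bystander; origin at the centre of its underside
- mallet: mallet lying on the table, loose bystander

How it is judged:
By the outcome, as a careful person would: the job done as asked, in the order asked, and still so for the second after the job is handed in, with the robot touching nothing.
It also fails if it takes over 64 s, if anything falls off the work surface, if the arm or the gripper's body presses on something with over 40 N, if the wrist force passes 120 N, or if a joint passes its speed limit or range.

## Working session

There is one attempt and no reset: what is moved stays moved. The work goes in short steps, Python scripts to look and compute and a tool call to move; the robot and the scene stay as the last step left them, time stands still between calls to the robot, and variables do not carry over. Pictures are saved under pics/ and viewed, at most 10 in all, crops included, and the job is handed in when it is done.

Besides the shell and the picture viewer there is one more tool, called in YAML: its name, and indented under it one key for each argument. send_rows: Moves the arm, as the interface text tells. Its arguments: {"type":"object","properties":{"deltas":{"type":"string"},"claw":{"type":"number"},"force":{"type":"number"}},"required":["deltas"]}

```bash
mkdir -p pics; cat > h.py <<'E'
import numpy as np, cv2
from station import bot
def save(p,n): cv2.imwrite('pics/'+n,p['img'][:,:,::-1])
def lm(p,q,k=2):
    r=bot.landmark_of(p,q); return [(np.round(a['xyz'],4).tolist(),round(a['confidence'],2)) for a in r[:k]]
E
python3 - <<'E'
from h import *
o=bot.get_obs(); print(o['t'],o['eef_pos'],o['tool_rot'],o['contact_force'])
ims=[]
for c in ['scene','top']:
    p=bot.read_camera(c); ims.append(p['img'])
    for q in ['brake','lever','lever_pad','pointer_tip','marker_tab','marker_tip','marker','glue','mallet','box_a','box_b','turned_disc','wrench']: print(c,q,lm(p,q))
    save(p,c+'0.png')
print(bot.get_obs()['t'])
E
```

```text
0.0 [0.21839165 0.63807581 0.23831722] [-8.69462797e-05  1.64126934e-01  9.86438796e-01 -9.18181461e-04] [-0.35904194  0.2405223   0.44178626]
scene brake [([0.6022, -0.1109, 0.0023], 0.59)]
scene lever []
scene lever_pad [([0.4594, -0.1468, 0.1869], 0.71), ([0.4541, -0.4844, 0.0016], 0.41)]
scene pointer_tip [([0.5681, 0.0283, 0.0312], 0.62)]
scene marker_tab [([0.5253, 0.0481, 0.0656], 0.46)]
scene marker_tip [([0.5282, 0.0209, 0.0366], 0.51), ([0.4596, -0.149, 0.1844], 0.49)]
scene marker [([0.525, 0.0506, 0.0237], 0.53)]
scene glue [([0.7776, -0.0797, 0.0004], 0.8), ([0.456, -0.4849, 0.0015], 0.36)]
scene mallet [([0.4571, -0.4852, -0.0015], 0.58), ([0.4994, -0.2826, -0.0016], 0.56)]
scene box_a [([0.4984, -0.2847, -0.0015], 0.86), ([0.4055, -0.0258, -0.0], 0.82)]
scene box_b [([0.4984, -0.2847, -0.0015], 0.86), ([0.4055, -0.0258, -0.0], 0.82)]
scene turned_disc [([0.5287, 0.1855, 0.0006], 0.8)]
scene wrench [([0.4571, 0.3572, 0.0001], 0.53)]
top brake [([0.6058, -0.1108, -0.0004], 0.96), ([0.5236, 0.0453, 0.0203], 0.23)]
top lever [([0.5863, -0.0331, 0.0269], 0.65)]
top lever_pad []
top pointer_tip [([0.5692, 0.0276, 0.039], 0.38)]
top marker_tab []
top marker_tip [([0.5284, 0.0216, 0.0325], 0.55)]
top marker [([0.402, -0.0241, 0.0019], 0.6), ([0.5251, 0.0447, 0.0219], 0.57)]
top glue [([0.7767, -0.0775, 0.0038], 0.5)]
top mallet [([0.4518, -0.4865, 0.0002], 0.89)]
top box_a [([0.405, -0.0284, 0.0002], 0.96), ([0.5002, -0.2868, -0.0], 0.57)]
top box_b [([0.405, -0.0284, 0.0002], 0.96), ([0.5002, -0.2868, -0.0], 0.57)]
top turned_disc [([0.533, 0.1909, -0.0005], 0.57)]
top wrench [([0.4598, 0.3583, -0.0023], 0.88)]
1.4
```

View pics/scene0.png

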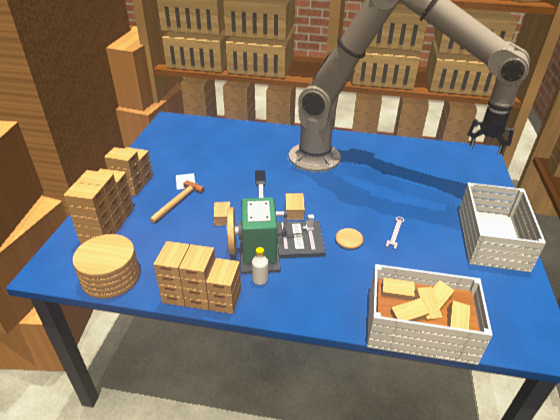

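View pics/top0.png

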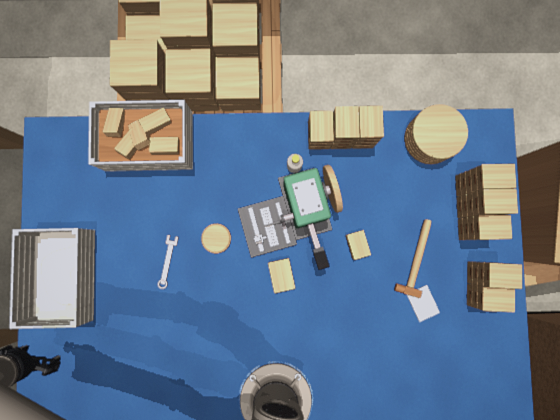

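The scene view shows the headstock (258,225) with its lever pad at (260,178), the scale bed at (298,235), and the glue at (260,268). The top view agrees: pad at (320,258), bed at (268,227). Base yaw is about 14°.

send_rows:
  deltas: "-0.033 -0.034 -0.003 8; -0.066 -0.068 -0.006 16; -0.1 -0.104 -0.01 24; -0.132 -0.138 -0.013 32; -0.165 -0.172 -0.017 40"
  claw: 0

```text
t: 1.9
eef_pos: [0.3195, 0.4206, 0.2565]
tool_rot: [-0.0, 0.494, 0.869, 0.0]
contact_force: [1.2, 0.4, 0.3]
gripper_width: 0.145
grasp_force: 0.0
```

send_rows:
  deltas: "-0.049 -0.0075 0 4; -0.098 -0.015 0 8; -0.147 -0.022 0 12; -0.196 -0.03 0 17; -0.245 -0.037 0 17"

```text
t: 2.4
eef_pos: [0.4143, 0.1917, 0.2567]
tool_rot: [-0.0, 0.616, 0.788, 0.001]
contact_force: [1.3, 1.2, -0.0]
gripper_width: -0.004
grasp_force: 0.0
```

send_rows:
  deltas: "-0.049 -0.005 0 0; -0.098 -0.01 0 0; -0.147 -0.015 0 0; -0.196 -0.02 0 0; -0.24 -0.026 0 0"

```text
t: 2.9
eef_pos: [0.4472, -0.0479, 0.2568]
tool_rot: [0.0, 0.615, 0.788, 0.001]
contact_force: [1.0, 1.2, 0.3]
gripper_width: -0.004
grasp_force: 0.0
```

send_rows:
  deltas: "-0.045 -0.006 0 0; -0.08 -0.01 0 0; -0.1 -0.012 0 0; -0.1 -0.012 0 0; -0.1 -0.012 0 0"

```text
t: 3.4
eef_pos: [0.4598, -0.1452, 0.2563]
tool_rot: [-0.0, 0.615, 0.788, 0.0]
contact_force: [0.6, -0.1, 0.1]
gripper_width: -0.0
grasp_force: 0.0
```

```bash
python3 - <<'E'
from h import *
o=bot.get_obs(); print(o['t'],o['eef_pos'],o['tool_rot'],o['contact_force'])
p=bot.read_camera('wrist'); save(p,'w1.png')
for q in ['lever_pad','pointer_tip','marker_tab','marker_tip','brake']: print(q,lm(p,q))
p=bot.read_camera('scene')
print(lm(p,'lever_pad'))
E
```

```text
3.4 [ 0.45979553 -0.14519236  0.25625221] [-1.67854636e-04  6.15248600e-01  7.88333132e-01  6.50169860e-05] [ 0.59286451 -0.10893449  0.06491354]
lever_pad [([0.5271, 0.0523, 0.0626], 0.51)]
pointer_tip [([0.5716, 0.0288, 0.0365], 0.61)]
marker_tab [([0.5258, 0.0527, 0.067], 0.67)]
marker_tip [([0.536, 0.0206, 0.0318], 0.95)]
brake [([0.605, -0.1099, -0.0005], 0.74), ([0.5324, 0.0221, 0.0304], 0.15)]
[([0.4596, -0.1476, 0.1825], 0.69)]
```

View pics/w1.png

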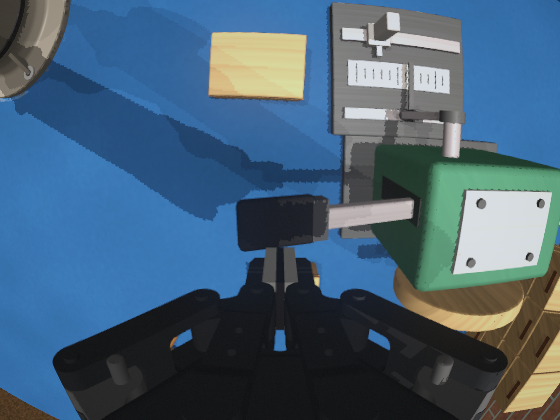

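The wrist view shows the pad at cols 238–328, rows 195–250, with the shut fingers just below it in view (283,245). The bed's rails are horizontal in the image, so the yaw is right. Next I'll get the pad centre from depth.

```bash
cat >> h.py <<'E'
def cloud(p):
    d=p['depth']; h,w=d.shape; v,u=np.mgrid[:h,:w].astype(float)
    x=(u-p['cx'])/p['fx']; y=(v-p['cy'])/p['fy']; r=np.hypot(x,y)+1e-9
    s=np.tan(np.minimum(r,1.5))/r
    P=np.stack([x*s*d,-y*s*d,-d,np.ones_like(d)],-1)
    W=(P@np.linalg.inv(p['camera_from_world']).T)[...,:3]; W[(d<=0)|(r>1.2)]=np.nan
    return W
E
python3 - <<'E'
from h import *
p=bot.read_camera('wrist'); W=cloud(p)
s=W[200:240,245:320].reshape(-1,3); s=s[(s[:,2]>.15)&(s[:,2]<.22)]
yaw=np.radians(14); X=np.array([np.cos(yaw),np.sin(yaw)]);Y=np.array([-X[1],X[0]])
full=W[185:258,225:345].reshape(-1,3); full=full[(full[:,2]>.16)&(full[:,2]<.2)]
e=np.array(bot.get_obs()['eef_pos'])[:2]
f=full[:,:2]-e; print(len(f),np.percentile(f@X,[1,50,99]),np.percentile(f@Y,[1,50,99]),np.percentile(full[:,2],[1,50,99]))
print(s[:,2].min(),s[:,2].max(),np.polyfit((s[:,:2]-e)@X,s[:,2],1))
# bar direction
b=W[200:225,335:410].reshape(-1,3);b=b[(b[:,2]>.12)&(b[:,2]<.18)]
k=np.polyfit((b[:,:2]-e)@X,(b[:,:2]-e)@Y,1); print('bar',k,len(b))
h=W[150:290,380:560].reshape(-1,3);h=h[(h[:,2]>.17)&(h[:,2]<.185)]
r=cv2.minAreaRect(h[:,:2].astype(np.float32)*1000); print('housing',r)
E
```

```text
4961 [-0.02777215  0.00418739  0.04622617] [-0.01792109  0.00061543  0.01620068] [0.16626822 0.18149151 0.19078312]
0.17415999880720903 0.1919713227513288 [-0.2904598   0.18319546]
bar [-0.07549872  0.00527408] 1660
housing ((648.08984375, -110.31314849853516), (159.03172302246094, 107.8223876953125), 14.736412048339844)
```

send_rows:
  deltas: "0 0 0.015 0; 0 0 0.03 0; 0 0 0.045 0; 0 0 0.055 0; 0 0 0.06 0"

```text
t: 4.35
eef_pos: [0.4595, -0.1452, 0.1955]
tool_rot: [-0.0, 0.615, 0.789, -0.0]
contact_force: [0.0, -0.1, 0.1]
gripper_width: -0.001
grasp_force: 0.0
```

send_rows:
  deltas: "0 0 0.003 0; 0 0 0.006 0; 0 0 0.009 0; 0 0 0.012 0; 0 0 0.015 0"

```text
t: 4.85
eef_pos: [0.4601, -0.1457, 0.1814]
tool_rot: [0.0, 0.615, 0.789, 0.0]
contact_force: [-3.1, 0.1, 4.8]
gripper_width: -0.001
grasp_force: 2.0
```

send_rows:
  deltas: "0 0 0.003 0; 0 0 0.006 0; 0 0 0.009 0; 0 0 0.01 0; 0 0 0.01 0"

```text
t: 5.35
eef_pos: [0.4597, -0.1455, 0.1711]
tool_rot: [-0.0, 0.615, 0.788, -0.0]
contact_force: [-1.8, -1.2, 3.5]
gripper_width: 0.003
grasp_force: 1.8
```

send_rows:
  deltas: "0 0 0.002 0; 0 0 0.004 0; 0 0 0.005 0; 0 0 0.005 0"

```text
t: 5.75
eef_pos: [0.4597, -0.1455, 0.1661]
tool_rot: [-0.0, 0.615, 0.789, -0.0]
contact_force: [-1.4, -1.0, 4.6]
gripper_width: 0.004
grasp_force: 2.0
```

send_rows:
  deltas: "0 0 0.002 0; 0 0 0.004 0; 0 0 0.005 0; 0 0 0.005 0"

```text
t: 6.15
eef_pos: [0.4597, -0.1455, 0.1611]
tool_rot: [-0.0, 0.615, 0.789, -0.0]
contact_force: [-2.7, -0.7, 5.1]
gripper_width: -0.001
grasp_force: 2.1
```

send_rows:
  deltas: "0 0 0.002 0; 0 0 0.004 0; 0 0 0.004 0; 0 0 0.004 0"

```text
t: 6.55
eef_pos: [0.4598, -0.1454, 0.1573]
tool_rot: [-0.0, 0.615, 0.789, -0.0]
contact_force: [-2.3, -0.7, 4.3]
gripper_width: -0.0
grasp_force: 2.0
```

send_rows:
  deltas: "0 0 0.002 0; 0 0 0.004 0; 0 0 0.004 0; 0 0 0.004 0"

```text
t: 6.95
eef_pos: [0.4598, -0.1454, 0.1533]
tool_rot: [-0.0, 0.615, 0.789, -0.0]
contact_force: [-2.8, -0.7, 5.4]
gripper_width: 0.001
grasp_force: 2.1
```

send_rows:
  deltas: "0 0 0.002 0; 0 0 0.003 0; 0 0 0.003 0; 0 0 0.003 0"

```text
t: 7.35
eef_pos: [0.4598, -0.1454, 0.1503]
tool_rot: [-0.0, 0.615, 0.789, 0.0]
contact_force: [-2.8, -2.2, 4.3]
gripper_width: 0.0
grasp_force: 2.3
```

send_rows:
  deltas: "0 0 0.002 0; 0 0 0.003 0; 0 0 0.003 0"

```text
t: 7.65
eef_pos: [0.4598, -0.1455, 0.1473]
tool_rot: [-0.0, 0.615, 0.789, -0.0]
contact_force: [-2.7, -1.9, 4.5]
gripper_width: -0.004
grasp_force: 2.4
```

send_rows:
  deltas: "0 0 0.002 0; 0 0 0.003 0; 0 0 0.003 0"

```text
t: 7.95
eef_pos: [0.4598, -0.1455, 0.1443]
tool_rot: [-0.0, 0.615, 0.789, -0.0]
contact_force: [-3.1, -1.6, 5.3]
gripper_width: 0.001
grasp_force: 2.5
```

send_rows:
  deltas: "0 0 0.002 0; 0 0 0.003 0; 0 0 0.003 0"

```text
t: 8.25
eef_pos: [0.4599, -0.1455, 0.1413]
tool_rot: [0.0, 0.615, 0.789, 0.0]
contact_force: [-3.9, -1.0, 5.0]
gripper_width: 0.0
grasp_force: 2.7
```

send_rows:
  deltas: "0 0 0.002 0; 0 0 0.003 0; 0 0 0.003 0"

```text
t: 8.55
eef_pos: [0.4599, -0.1454, 0.1383]
tool_rot: [-0.0, 0.615, 0.789, 0.0]
contact_force: [-2.0, -0.6, 5.2]
gripper_width: -0.001
grasp_force: 2.7
```

send_rows:
  deltas: "0 0 0.002 0; 0 0 0.003 0; 0 0 0.003 0"

```text
t: 8.85
eef_pos: [0.4599, -0.1455, 0.1353]
tool_rot: [0.0, 0.615, 0.789, 0.0]
contact_force: [-2.7, -0.5, 5.4]
gripper_width: 0.001
grasp_force: 2.8
```

send_rows:
  deltas: "0 0 0.002 0; 0 0 0.003 0; 0 0 0.003 0"

```text
t: 9.15
eef_pos: [0.46, -0.1455, 0.1325]
tool_rot: [-0.0, 0.615, 0.789, 0.0]
contact_force: [-4.0, -1.0, 9.0]
gripper_width: 0.0
grasp_force: 4.6
```

send_rows:
  deltas: "0 0 0.001 0; 0 0 0.002 0; 0 0 0.002 0; 0 0 0.002 0"

```text
t: 9.55
eef_pos: [0.4601, -0.1454, 0.1309]
tool_rot: [0.0, 0.615, 0.789, 0.0]
contact_force: [-4.8, -1.6, 11.5]
gripper_width: 0.001
grasp_force: 6.1
```

send_rows:
  deltas: "0 0 0.0005 0; 0 0 0.001 0; 0 0 0.0012 0; 0 0 0.0012 0; 0 0 0.0012 0"

```text
t: 10.05
eef_pos: [0.4601, -0.1455, 0.1299]
tool_rot: [-0.0, 0.615, 0.788, 0.0]
contact_force: [-6.2, -1.1, 15.3]
gripper_width: -0.002
grasp_force: 7.5
```

send_rows:
  deltas: "0 0 0 0; 0 0 0 0; 0 0 0 0"

```text
t: 10.35
eef_pos: [0.4601, -0.1454, 0.1299]
tool_rot: [0.0, 0.615, 0.789, 0.0]
contact_force: [-5.8, -0.5, 14.3]
gripper_width: 0.003
grasp_force: 7.5
```

send_rows:
  deltas: "0 0 0 0; 0 0 0 0; 0 0 0 0; 0 0 0 0; 0 0 0 0"

```text
t: 10.85
eef_pos: [0.4601, -0.1455, 0.1298]
tool_rot: [-0.0, 0.615, 0.788, 0.0]
contact_force: [-6.2, -0.4, 14.5]
gripper_width: 0.002
grasp_force: 7.5
```

send_rows:
  deltas: "0 0 -0.001 0; 0 0 -0.003 0; 0 0 -0.005 0; 0 0 -0.007 0; 0 0 -0.009 0"

```text
t: 11.35
eef_pos: [0.4598, -0.1454, 0.1382]
tool_rot: [-0.0, 0.615, 0.789, 0.0]
contact_force: [-2.8, -0.5, 4.5]
gripper_width: 0.001
grasp_force: 2.4
```

send_rows:
  deltas: "0 0 -0.002 0; 0 0 -0.004 0; 0 0 -0.006 0; 0 0 -0.008 0; 0 0 -0.010 0"

```text
t: 11.85
eef_pos: [0.4602, -0.1454, 0.1483]
tool_rot: [0.0, 0.615, 0.789, 0.0]
contact_force: [-1.1, -2.0, 3.9]
gripper_width: -0.0
grasp_force: 2.1
```

send_rows:
  deltas: "0 0 -0.002 0; 0 0 -0.004 0; 0 0 -0.006 0; 0 0 -0.008 0; 0 0 -0.010 0"

```text
t: 12.35
eef_pos: [0.461, -0.1452, 0.1586]
tool_rot: [0.001, 0.615, 0.789, 0.001]
contact_force: [3.3, 0.2, 3.8]
gripper_width: 0.002
grasp_force: 1.8
```

send_rows:
  deltas: "0 0 -0.002 0; 0 0 -0.004 0; 0 0 -0.006 0; 0 0 -0.008 0; 0 0 -0.010 0"

```text
t: 12.85
eef_pos: [0.4598, -0.1454, 0.1682]
tool_rot: [-0.0, 0.615, 0.789, -0.0]
contact_force: [2.2, -0.4, 3.4]
gripper_width: 0.004
grasp_force: 1.6
```

send_rows:
  deltas: "0 0 -0.002 0; 0 0 -0.004 0; 0 0 -0.006 0; 0 0 -0.008 0; 0 0 -0.010 0"

```text
t: 13.35
eef_pos: [0.4598, -0.1454, 0.1782]
tool_rot: [-0.0, 0.615, 0.789, -0.0]
contact_force: [2.9, 1.0, 2.8]
gripper_width: -0.001
grasp_force: 1.5
```

send_rows:
  deltas: "0 0 -0.002 0; 0 0 -0.004 0; 0 0 -0.006 0; 0 0 -0.0075 0; 0 0 -0.009 0"

```text
t: 13.85
eef_pos: [0.4598, -0.1454, 0.1872]
tool_rot: [-0.0, 0.615, 0.789, -0.0]
contact_force: [3.7, 0.5, 1.7]
gripper_width: 0.001
grasp_force: 1.4
```

send_rows:
  deltas: "0 0 -0.0015 0; 0 0 -0.003 0; 0 0 -0.0045 0; 0 0 -0.006 0; 0 0 -0.0075 0"

```text
t: 14.35
eef_pos: [0.4588, -0.1455, 0.1942]
tool_rot: [-0.001, 0.615, 0.789, -0.001]
contact_force: [-0.1, 0.2, 0.1]
gripper_width: 0.001
grasp_force: 0.0
```

send_rows:
  deltas: "0 0 -0.025 0; 0.03 0.02 -0.055 0; 0.065 0.055 -0.055 0; 0.095 0.095 -0.055 0; 0.105 0.115 -0.055 0"
  claw: 0.5

```text
t: 14.85
eef_pos: [0.5469, -0.0105, 0.2491]
tool_rot: [-0.001, 0.613, 0.79, 0.0]
contact_force: [-0.2, -0.2, -0.5]
gripper_width: 0.502
grasp_force: 0.0
```

send_rows:
  deltas: "0 0 0 0; 0 0 0 0; 0 0 0 0"

```text
t: 15.15
eef_pos: [0.5445, -0.0172, 0.2492]
tool_rot: [-0.001, 0.616, 0.788, -0.001]
contact_force: [-0.2, -0.4, 0.0]
gripper_width: 0.497
grasp_force: 0.0
```

```bash
python3 - <<'E'
from h import *
o=bot.get_obs(); print(o['t'],o['eef_pos'],o['tool_rot'])
p=bot.read_camera('wrist'); save(p,'w2.png'); np.save('w2d.npy',cloud(p))
for q in ['pointer_tip','marker_tab','marker_tip','brake','marker','pointer']: print(q,lm(p,q))
p=bot.read_camera('top')
for q in ['pointer_tip','marker_tip','lever_pad']: print(q,lm(p,q))
E
```

```text
15.15 [ 0.54448385 -0.01724923  0.24922077] [-5.28149547e-04  6.15889728e-01  7.87831849e-01 -7.36253070e-04]
pointer_tip [([0.5988, 0.0357, 0.0348], 0.64)]
marker_tab [([0.5277, 0.052, 0.0642], 0.65)]
marker_tip [([0.5356, 0.0184, 0.0291], 0.68)]
brake [([0.6002, -0.1098, -0.0006], 0.97), ([0.5955, 0.0344, 0.0341], 0.55)]
marker [([0.525, 0.0497, 0.0242], 0.56)]
pointer []
pointer_tip []
marker_tip []
lever_pad [([0.4591, -0.1446, 0.187], 0.96)]
```

View pics/w2.png

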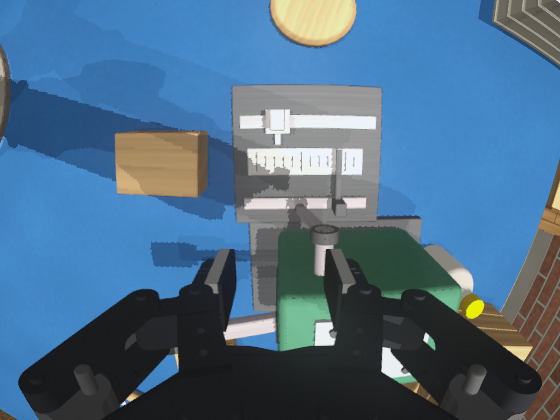

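The wrist view shows the pointer arm at col 339, rows 150–205, the marker tab at (277,118) and its nose at (277,140). The pointer has moved well past the marker and the lever is back at rest.

```bash
cat >> h.py <<'E'
def onz(p,u,v,z):
    x=(u-p['cx'])/p['fx']; y=(v-p['cy'])/p['fy']; r=np.hypot(x,y)+1e-9; s=np.tan(r)/r
    M=np.linalg.inv(p['camera_from_world']); d=M[:3,:3]@[x*s,-y*s,-1]; c=M[:3,3]
    return c+d*(z-c[2])/d[2]
def big(p,n,u0,u1,v0,v1,k):
    cv2.imwrite('pics/'+n,cv2.resize(p['img'][v0:v1,u0:u1,::-1],None,fx=k,fy=k,interpolation=cv2.INTER_CUBIC))
E
python3 - <<'E'
from h import *
p=bot.read_camera('wrist'); big(p,'w3.png',225,385,80,225,5)
g=p['img'].sum(2).astype(int)
for r in (115,120,140): print(r,g[r,255:300].tolist())
for r in (155,170,190): print(r,g[r,322:358].tolist())
print('cols rails',g[105:140,300].tolist()); print(g[105:140,370].tolist())
import pickle; pickle.dump({k:p[k] for k in('fx','fy','cx','cy','camera_from_world','img','depth')},open('w3.pkl','wb'))
E
```

```text
115 [430, 431, 431, 411, 306, 307, 306, 309, 432, 560, 576, 580, 585, 666, 722, 728, 728, 728, 730, 729, 728, 728, 730, 730, 730, 730, 710, 576, 717, 723, 726, 727, 718, 350, 397, 434, 435, 435, 436, 436, 411, 372, 436, 436, 436]
120 [706, 708, 709, 709, 670, 504, 505, 506, 512, 546, 573, 578, 562, 644, 718, 730, 730, 730, 730, 730, 730, 730, 730, 730, 730, 730, 705, 563, 717, 723, 726, 726, 705, 588, 673, 672, 673, 676, 695, 719, 719, 719, 719, 719, 719]
140 [427, 427, 429, 429, 428, 430, 430, 430, 431, 429, 431, 431, 430, 432, 433, 358, 313, 314, 685, 730, 730, 730, 730, 678, 472, 390, 411, 435, 438, 439, 438, 438, 440, 438, 439, 440, 439, 440, 440, 440, 439, 438, 439, 441, 441]
155 [732, 733, 733, 733, 730, 733, 733, 634, 555, 555, 553, 554, 408, 452, 465, 467, 471, 485, 656, 730, 706, 558, 656, 731, 732, 731, 731, 731, 731, 731, 730, 731, 730, 731, 730, 731]
170 [724, 724, 725, 725, 724, 725, 728, 732, 666, 552, 557, 518, 436, 440, 461, 463, 458, 523, 711, 730, 649, 470, 730, 730, 730, 730, 731, 730, 730, 730, 730, 730, 730, 730, 730, 730]
190 [378, 379, 379, 379, 384, 404, 377, 280, 281, 273, 256, 309, 400, 432, 437, 435, 429, 413, 406, 405, 406, 407, 405, 406, 404, 405, 407, 405, 405, 405, 405, 405, 406, 405, 405, 405]
cols rails [431, 438, 447, 446, 447, 447, 448, 442, 441, 438, 436, 641, 719, 722, 721, 719, 724, 728, 727, 727, 729, 729, 728, 726, 510, 443, 445, 447, 441, 449, 447, 448, 447, 441, 440]
[453, 457, 456, 453, 465, 464, 463, 474, 470, 467, 462, 452, 551, 697, 730, 730, 729, 728, 730, 730, 730, 730, 730, 730, 730, 506, 459, 464, 457, 456, 453, 453, 456, 457, 454]
```

View pics/w3.png

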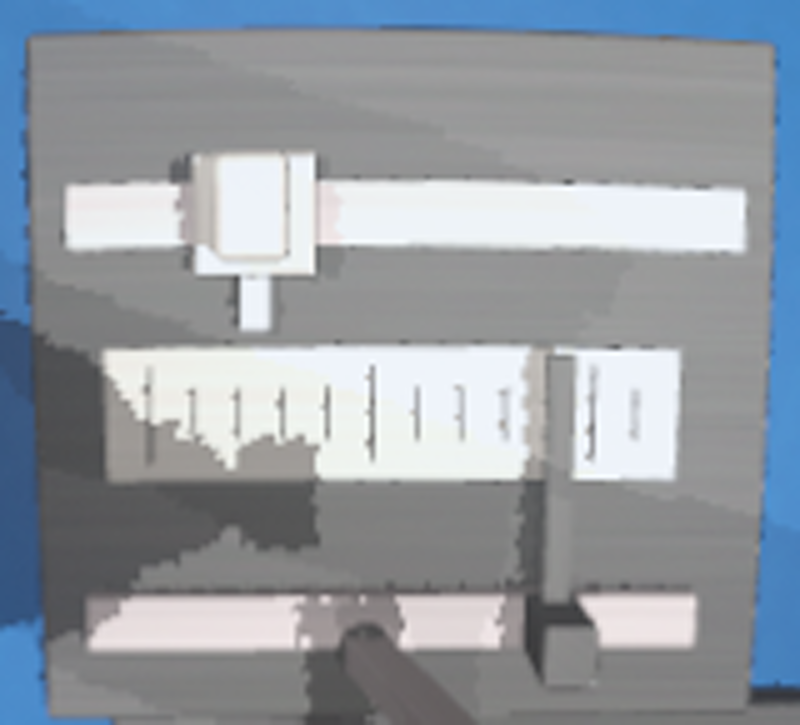

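The close-up shows the nose end at (275.6,145.5), the pointer tip end at (336.7,150.5) and the tab centre near (275,121).

```bash
python3 - <<'E'
from h import *
import pickle; p=pickle.load(open('w3.pkl','rb'))
T=onz(p,336.7,150.5,.036); N=onz(p,275.6,145.5,.032)
a=onz(p,245,117,.024);b=onz(p,370,118.2,.024); 
c=onz(p,245,129.5,.024);d=onz(p,370,130,.024)
tab=[onz(p,u,v,.085) for u,v in((268,110.5),(282,110.5),(268,131.5),(282.3,131.5))]
for n,v in zip('TNabcd',(T,N,a,b,c,d)): print(n,v.round(4))
print(np.degrees(np.arctan2((b-a)[1],(b-a)[0])),np.degrees(np.arctan2((d-c)[1],(d-c)[0])))
t=np.mean(tab,0); print('tab',t, [x.round(4) for x in tab])
e=np.array(bot.get_obs()['eef_pos'])
for y in (14,14.7):
    X=np.array([np.cos(np.radians(y)),np.sin(np.radians(y))]);Y=np.array([-X[1],X[0]])
    print(y,'gap X',(T-N)[:2]@X,'Y',(N-T)[:2]@Y,'tab-tcp tool',(t-e)[:2]@Y,(t-e)[:2]@X, 'nose-tab',(N-t)[:2]@X)
q=bot.get_obs();print(q['t'],q['eef_pos'])
E
```

```text
T [0.5979 0.033  0.036 ]
N [0.5327 0.0212 0.032 ]
a [0.4924 0.0434 0.024 ]
b [0.6275 0.0782 0.024 ]
c [0.4957 0.0299 0.024 ]
d [0.6311 0.0652 0.024 ]
14.436886546860439 14.637341561937209
tab [0.52629659 0.0475223  0.085     ] [array([0.5177, 0.0554, 0.085 ]), array([0.5301, 0.0584, 0.085 ]), array([0.5224, 0.0366, 0.085 ]), array([0.535 , 0.0397, 0.085 ])]
14 gap X 0.0660987487340492 Y 0.004346508396468265 tab-tcp tool 0.0659378066756837 -0.003682501784275748 nose-tab -0.00015927407473015093
14.7 gap X 0.06604071446527741 Y 0.005153712483563458 tab-tcp tool 0.06597787484215675 -0.002876664718686011 nose-tab -0.0004904779649133406
15.75 [ 0.5458215  -0.015566    0.24960508]
```

send_rows:
  deltas: "0.033 -0.002 0 -0.5; 0.06 -0.003 0 -0.5; 0.066 -0.003 0.02 -0.5; 0.066 -0.003 0.06 -0.5; 0.066 -0.003 0.1 -0.5"

```text
t: 16.25
eef_pos: [0.5275, 0.0487, 0.1491]
tool_rot: [0.001, 0.611, 0.792, 0.001]
contact_force: [-0.1, 0.7, 0.1]
gripper_width: 0.501
grasp_force: 0.0
```

```bash
python3 - <<'E'
from h import *
p=bot.read_camera('wrist'); big(p,'w4.png',130,430,60,320,2.6)
e=bot.get_obs(); print(e['t'],e['eef_pos'],e['tool_rot'])
print(lm(p,'marker_tab'),lm(p,'marker_tip'),lm(p,'pointer_tip'))
E
```

```text
16.3 [0.52309419 0.0480539  0.142954  ] [-0.00231364  0.61079868  0.7917758  -0.00327193]
[([0.5248, 0.0541, 0.0658], 0.64)] [([0.5324, 0.0199, 0.0301], 0.91)] [([0.5974, 0.0362, 0.0354], 0.53)]
```

View pics/w4.png

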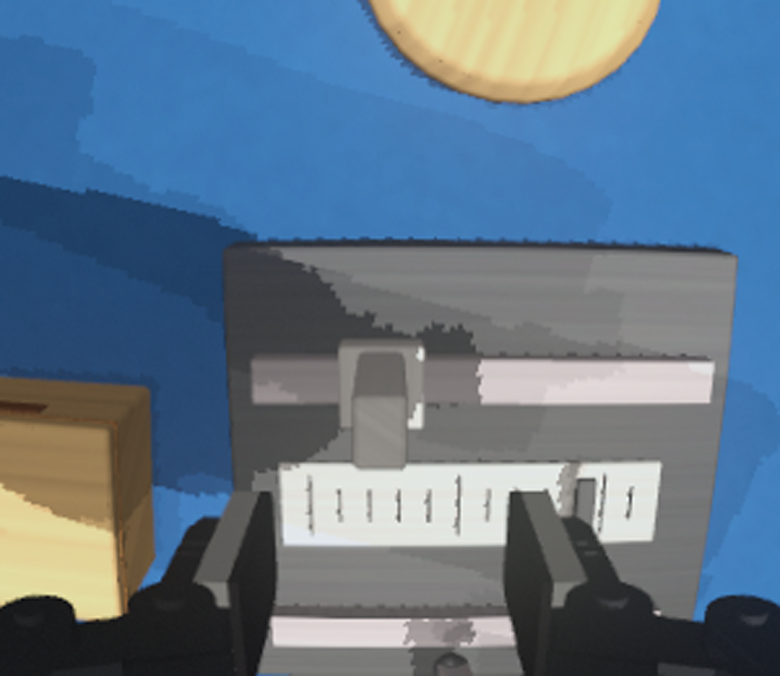

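The tab (384,430 in the crop) sits almost midway between the open fingers, so I'll descend.

send_rows:
  deltas: "0 0 0.025 0; 0 0 0.05 0; 0 0 0.075 0; 0 0 0.09 0; 0 0 0.094 0"

```text
t: 16.95
eef_pos: [0.5274, 0.0478, 0.0558]
tool_rot: [0.0, 0.612, 0.791, 0.0]
contact_force: [-0.4, -0.2, -0.3]
gripper_width: 0.499
grasp_force: 0.0
```

send_rows:
  deltas: "0 0 0 0; 0 0 0 0; 0 0 0 0; 0 0 0 0; 0 0 0 0"
  claw: 0
  force: 25

```text
t: 17.45
eef_pos: [0.5276, 0.0477, 0.0569]
tool_rot: [0.0, 0.612, 0.791, 0.001]
contact_force: [-1.6, -0.5, 7.0]
gripper_width: 0.157
grasp_force: 29.4
```

send_rows:
  deltas: "0 0.008 -0.001 0; 0 0.02 -0.001 0; 0 0.032 -0.001 0; 0 0.045 -0.001 0; 0 0.055 -0.001 0"

```text
t: 17.95
eef_pos: [0.5818, 0.0618, 0.0569]
tool_rot: [0.0, 0.611, 0.791, 0.0]
contact_force: [-2.8, -1.4, 5.1]
gripper_width: 0.155
grasp_force: 29.0
```

send_rows:
  deltas: "0 0.004 0 0; 0 0.006 0 0; 0 0.006 0 0; 0 0.006 0 0"

```text
t: 18.35
eef_pos: [0.5871, 0.0632, 0.0569]
tool_rot: [0.001, 0.611, 0.791, 0.001]
contact_force: [2.3, -1.5, 2.8]
gripper_width: 0.164
grasp_force: 28.7
```

```bash
python3 - <<'E'
from h import *
p=bot.read_camera('wrist'); big(p,'w5.png',130,430,120,345,2.6); s=bot.read_camera('scene')
big(s,'s5.png',270,335,205,260,9)
import pickle; pickle.dump({k:p[k] for k in('fx','fy','cx','cy','camera_from_world','img','depth')},open('w5.pkl','wb'))
e=bot.get_obs(); print(e['t'],e['eef_pos'],e['tool_rot'])
for q in(p,s): print(lm(q,'marker_tab'),lm(q,'marker_tip'),lm(q,'pointer_tip'))
E
```

```text
18.45 [0.58704332 0.0631641  0.05694217] [9.46619792e-04 6.11515559e-01 7.91231468e-01 7.68247080e-04]
[([0.5895, 0.0691, 0.0655], 0.78)] [] []
[([0.5849, 0.0625, 0.0629], 0.53)] [([0.5877, 0.0387, 0.0356], 0.53)] [([0.5975, 0.0332, 0.0336], 0.42)]
```

View pics/w5.png

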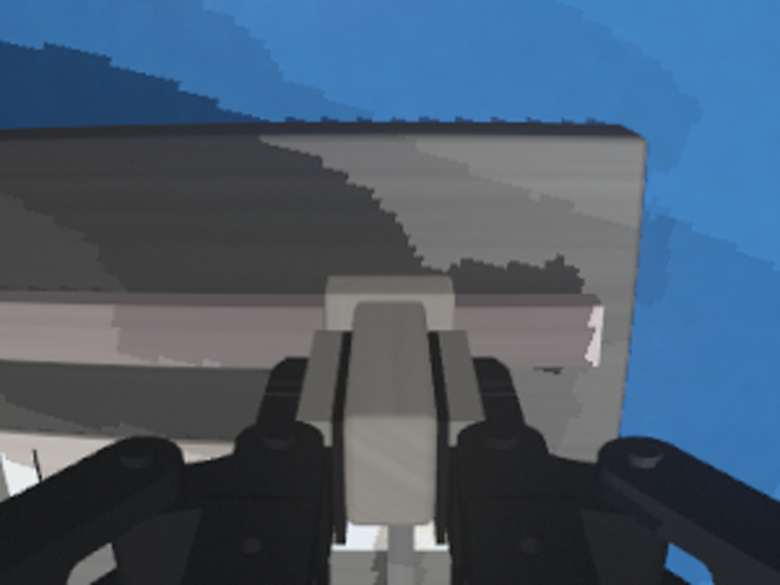

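The jaws hold the tab with the nose hidden below at crop (400,560). About 3 mm remains, so I'll move that, release and check from above.

send_rows:
  deltas: "0 0.0015 0 0; 0 0.003 0 0; 0 0.003 0 0; 0 0.003 0 0"

```text
t: 19.15
eef_pos: [0.588, 0.0634, 0.0569]
tool_rot: [-0.001, 0.612, 0.791, -0.0]
contact_force: [-1.5, -2.4, 8.7]
gripper_width: 0.157
grasp_force: 29.6
```

send_rows:
  deltas: "0 0 0 0; 0 0 0 0; 0 0 0 0; 0 0 0 0"
  claw: 0.45

```text
t: 19.55
eef_pos: [0.5883, 0.0641, 0.0562]
tool_rot: [-0.0, 0.611, 0.791, -0.0]
contact_force: [-0.5, 0.1, 0.3]
gripper_width: 0.448
grasp_force: 0.0
```

send_rows:
  deltas: "0 0 -0.03 0; 0 0 -0.07 0; 0 0 -0.11 0; -0.03 0 -0.15 0; -0.07 -0.02 -0.16 0"

```text
t: 20.05
eef_pos: [0.591, -0.0066, 0.221]
tool_rot: [0.003, 0.609, 0.793, 0.003]
contact_force: [0.6, -1.2, 0.4]
gripper_width: 0.449
grasp_force: 0.0
```

send_rows:
  deltas: "0 0 0 0; 0 0 0 0; 0 0 0 0; 0 0 0 0; 0 0 0 0"

```text
t: 20.55
eef_pos: [0.5869, -0.0078, 0.2159]
tool_rot: [-0.0, 0.611, 0.792, -0.0]
contact_force: [0.1, 0.1, 0.5]
gripper_width: 0.454
grasp_force: 0.0
```

```bash
python3 - <<'E'
from h import *
e=bot.get_obs(); print(e['t'],e['eef_pos'])
p=bot.read_camera('wrist'); big(p,'w6.png',240,370,90,190,6)
import pickle; pickle.dump({k:p[k] for k in('fx','fy','cx','cy','camera_from_world','img','depth')},open('w6.pkl','wb'))
print(lm(p,'marker_tab'),lm(p,'marker_tip'),lm(p,'pointer_tip'))
E
```

```text
20.55 [ 0.58692557 -0.00776042  0.21592468]
[([0.5911, 0.0667, 0.0651], 0.67), ([0.4978, -0.2845, -0.0018], 0.62)] [([0.5968, 0.036, 0.0309], 0.62)] [([0.5978, 0.0375, 0.035], 0.63)]
```

View pics/w6.png

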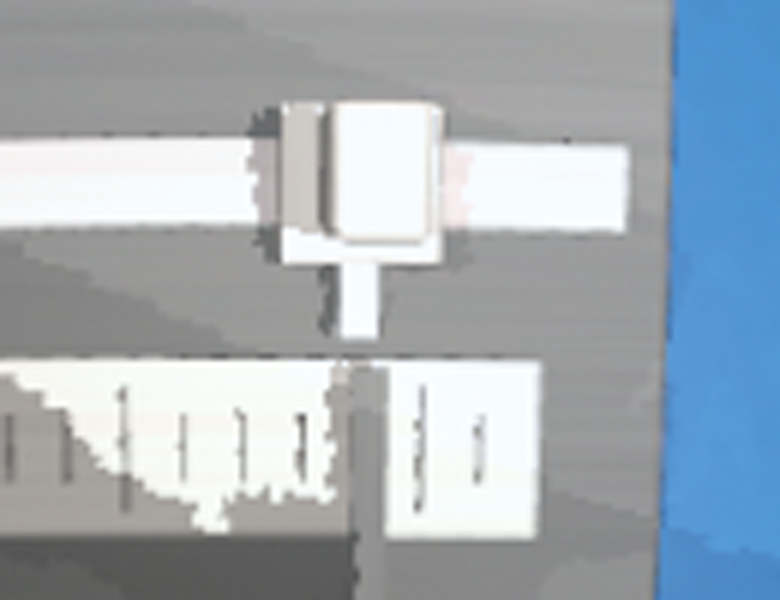

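The view shows the nose at crop cols 340–380 and the pointer arm at about 349–387: the nose is roughly 1 mm short. I'll compute the remaining distance.

```bash
python3 - <<'E'
from h import *
import pickle; p=pickle.load(open('w6.pkl','rb')); g=p['img'].sum(2).astype(int)
for r in (138,142,145,151,153,156,160,165): print(r,g[r,292:310].tolist())
d=p['depth']
for r in (138,142,145,151,153,156,160,165,170): print(r,(1000*d[r,292:310]).astype(int).tolist())
X=np.array([np.cos(np.radians(14.55)),np.sin(np.radians(14.55))])
for un,ut in((299.5,300.8),(299.5,301.3)): print((onz(p,ut,151,.036)-onz(p,un,146,.032))[:2]@X)
print((onz(p,301,151,.036)-onz(p,300,151,.036))[:2]@X)
E
```

```text
138 [460, 456, 408, 331, 470, 755, 754, 754, 754, 754, 725, 511, 449, 454, 462, 462, 463, 462]
142 [457, 391, 335, 349, 523, 755, 756, 756, 754, 755, 730, 470, 432, 462, 462, 462, 462, 463]
145 [463, 436, 344, 471, 560, 755, 754, 756, 755, 755, 733, 432, 467, 467, 467, 468, 470, 469]
151 [755, 756, 756, 600, 588, 604, 559, 470, 452, 472, 570, 572, 609, 751, 754, 756, 755, 756]
153 [753, 754, 756, 600, 600, 599, 492, 484, 488, 493, 494, 492, 555, 753, 756, 756, 756, 755]
156 [746, 746, 503, 491, 490, 491, 490, 484, 488, 490, 495, 490, 544, 747, 749, 756, 756, 727]
160 [743, 742, 743, 502, 485, 486, 401, 440, 446, 450, 450, 453, 563, 746, 746, 746, 727, 488]
165 [747, 747, 747, 706, 509, 491, 405, 436, 443, 449, 450, 448, 551, 747, 750, 750, 742, 634]
138 [325, 324, 323, 322, 323, 309, 311, 309, 309, 310, 309, 321, 324, 323, 322, 323, 323, 323]
142 [324, 322, 324, 325, 324, 310, 310, 311, 311, 311, 311, 325, 325, 324, 325, 324, 324, 323]
145 [322, 325, 325, 325, 326, 311, 312, 310, 310, 310, 312, 326, 325, 326, 326, 323, 325, 325]
151 [325, 325, 325, 323, 325, 324, 324, 310, 311, 310, 310, 310, 310, 326, 325, 326, 326, 324]
153 [325, 327, 325, 326, 325, 326, 312, 310, 310, 310, 310, 309, 310, 325, 325, 326, 324, 325]
156 [326, 326, 327, 327, 325, 326, 312, 310, 310, 311, 311, 311, 310, 326, 325, 326, 327, 325]
160 [328, 327, 328, 327, 327, 327, 312, 311, 312, 312, 311, 310, 310, 329, 327, 326, 328, 326]
165 [327, 327, 329, 329, 328, 329, 314, 314, 312, 313, 313, 313, 314, 329, 328, 328, 329, 328]
170 [331, 328, 329, 329, 331, 329, 315, 314, 313, 314, 314, 314, 315, 331, 330, 330, 329, 330]
0.0010778451640609974
0.001563602998203744
0.000971313041443024
```

```bash
python3 - <<'E'
from h import *
import pickle
X=np.array([np.cos(np.radians(14.55)),np.sin(np.radians(14.55))])
p=pickle.load(open('w6.pkl','rb')); W=cloud(p)
N=W[136:146,298:302]; T=W[152:172,300:303]
zn,zt=np.median(N[...,2]),np.median(T[...,2]); print(zn,zt,p['cx'],p['cy'])
for a,b in((.032,.036),(zn,zt)): print((onz(p,301.05,152,b)-onz(p,299.3,145,a))[:2]@X)
# direction of edges vs X check
print(onz(p,299.3,145,zn)[:2]@X, onz(p,299.5,138,zn)[:2]@X)
p=bot.read_camera('wrist'); g=p['img'].sum(2).astype(int); print(bot.get_obs()['t'])
for r in (140,145,152,160): print(g[r,294:308].tolist())
E
```

```text
nan 0.03766306856024365 279.65211045551234 207.92491590951042
0.0015402582543757692
nan
nan nan
20.8
[337, 351, 535, 754, 754, 754, 754, 754, 723, 427, 436, 466, 466, 466]
[469, 470, 500, 606, 597, 600, 605, 618, 604, 461, 470, 470, 470, 470]
[754, 601, 602, 596, 461, 486, 489, 494, 495, 504, 611, 754, 754, 754]
[715, 499, 486, 485, 412, 439, 446, 449, 451, 456, 575, 746, 746, 744]
```

About 1.5 mm remains. I'll re-grasp 1.5–2 mm further on, which centres the tab there.

send_rows:
  deltas: "0.04 0.012 0 0; 0.07 0.022 0.01 0; 0.07 0.022 0.05 0; 0.07 0.022 0.09 0; 0.07 0.022 0.12 0"

```text
t: 21.3
eef_pos: [0.5899, 0.065, 0.0945]
tool_rot: [-0.0, 0.611, 0.792, -0.001]
contact_force: [0.3, 0.2, 0.4]
gripper_width: 0.449
grasp_force: 0.0
```

send_rows:
  deltas: "0 0 0.02 0; 0 0 0.035 0; 0 0 0.039 0; 0 0 0.039 0; 0 0 0.039 0"

```text
t: 21.8
eef_pos: [0.5916, 0.0644, 0.0586]
tool_rot: [0.001, 0.612, 0.791, 0.001]
contact_force: [0.5, -0.4, 0.1]
gripper_width: 0.448
grasp_force: 0.0
```

send_rows:
  deltas: "0 0 0 0; 0 0 0 0; 0 0 0 0; 0 0 0 0; 0 0 0 0"
  claw: 0

```text
t: 22.3
eef_pos: [0.5909, 0.0643, 0.0585]
tool_rot: [0.0, 0.612, 0.791, 0.0]
contact_force: [-2.7, -0.9, 6.7]
gripper_width: 0.159
grasp_force: 30.5
```

send_rows:
  deltas: "0 -0.001 0 0; 0 -0.0015 0 0; 0 -0.0015 0 0; 0 -0.0015 0 0; 0 -0.0015 0 0"

```text
t: 22.8
eef_pos: [0.5908, 0.0643, 0.0585]
tool_rot: [0.001, 0.611, 0.791, 0.001]
contact_force: [1.5, 0.3, 4.8]
gripper_width: 0.161
grasp_force: 30.5
```

send_rows:
  deltas: "0 -0.001 0 0; 0 -0.001 0 0; 0 -0.001 0 0; 0 -0.001 0 0"

```text
t: 23.2
eef_pos: [0.5898, 0.0641, 0.0585]
tool_rot: [0.001, 0.611, 0.791, 0.001]
contact_force: [2.8, 1.2, 6.4]
gripper_width: 0.159
grasp_force: 30.4
```

send_rows:
  deltas: "0 -0.0005 0 0; 0 -0.0005 0 0; 0 -0.0005 0 0; 0 0.0005 0 0; 0 0.0005 0 0"

```text
t: 23.7
eef_pos: [0.5895, 0.064, 0.0585]
tool_rot: [0.0, 0.612, 0.791, 0.001]
contact_force: [-1.6, 0.5, 9.1]
gripper_width: 0.162
grasp_force: 31.0
```

send_rows:
  deltas: "0 0 0 0; 0 0 0 0; 0 0 0 0; 0 0 0 0"
  claw: 0.45

```text
t: 24.1
eef_pos: [0.5884, 0.0638, 0.0572]
tool_rot: [-0.0, 0.611, 0.791, -0.0]
contact_force: [0.5, 0.0, -0.0]
gripper_width: 0.449
grasp_force: 0.0
```

send_rows:
  deltas: "0 0 -0.03 0; 0 0 -0.07 0; 0 0 -0.11 0; -0.03 0 -0.15 0; -0.06 0.005 -0.17 0"

```text
t: 24.6
eef_pos: [0.6098, 0.007, 0.2312]
tool_rot: [0.001, 0.611, 0.792, 0.002]
contact_force: [-0.6, -0.0, 0.2]
gripper_width: 0.446
grasp_force: 0.0
```

send_rows:
  deltas: "0 0.02 0 0; 0 0.02 0 0; 0 0.02 0 0; 0 0.02 0 0; 0 0.02 0 0"

```text
t: 25.1
eef_pos: [0.6271, 0.0124, 0.2269]
tool_rot: [-0.001, 0.611, 0.791, -0.001]
contact_force: [-0.1, -0.7, -0.0]
gripper_width: 0.448
grasp_force: 0.0
```

```bash
python3 - <<'E'
from h import *
e=bot.get_obs(); print(e['t'],e['eef_pos'])
p=bot.read_camera('wrist'); big(p,'w7.png',210,340,90,190,6); g=p['img'].sum(2).astype(int)
import pickle; pickle.dump({k:p[k] for k in('fx','fy','cx','cy','camera_from_world','img','depth')},open('w7.pkl','wb'))
print(lm(p,'marker_tip'),lm(p,'pointer_tip'))
e=np.array([.6005,.0345]); 
M=np.array(p['camera_from_world'])
for w in ([.5979,.033,.036,1],[.5972,.0375,.032,1]):
    c=M@w; r=np.hypot(c[0],c[1]); t=np.arctan2(r,-c[2]); print(p['cx']+p['fx']*t*c[0]/r,p['cy']-p['fy']*t*c[1]/r)
E
```

```text
25.1 [0.62710505 0.01244633 0.22690704]
[([0.598, 0.0347, 0.0325], 0.87)] [([0.6005, 0.0362, 0.0351], 0.97)]
256.4636845824398 159.34340763802263
257.1379784111838 154.44590760708905
```

View pics/w7.png

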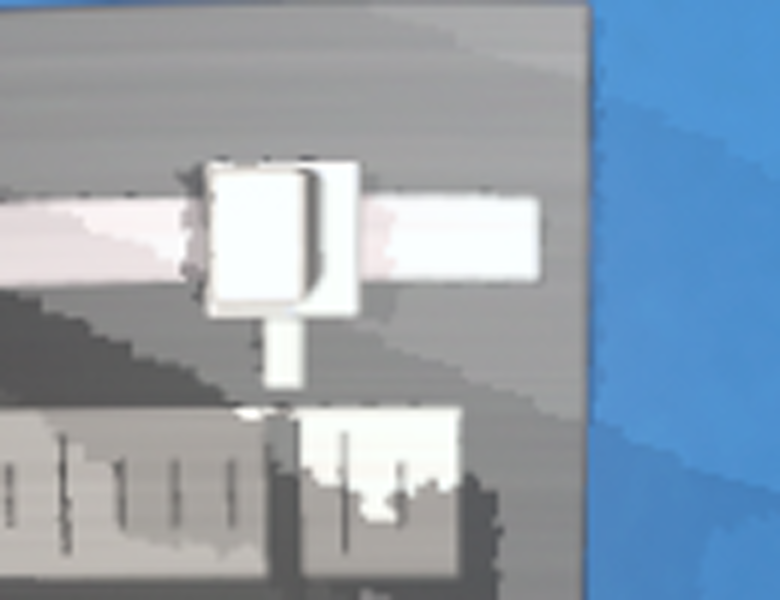

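The view shows the nose (crop cols 265–304) lined up with the pointer arm (266–302). I'll put a number on it.

```bash
python3 - <<'E'
from h import *
import pickle
X=np.array([np.cos(np.radians(14.55)),np.sin(np.radians(14.55))])
p=pickle.load(open('w7.pkl','rb')); g=p['img'].sum(2).astype(int); d=p['depth']
for r in (146,150,153,160,164,168,175): print(r,g[r,250:266].tolist(),(1000*d[r,250:266]).astype(int).tolist())
W=cloud(p); print(np.nanmedian(W[146:153,256:259,2]),np.nanmedian(W[162:175,256:259,2]))
for un,ut in((256.95,256.8),): 
  for a,b in((.032,.036),(.036,.038)): print((onz(p,ut,160,b)-onz(p,un,153,a))[:2]@X)
E
```

```text
146 [417, 418, 370, 399, 656, 751, 755, 751, 751, 719, 579, 422, 424, 422, 422, 423] [337, 336, 336, 337, 336, 322, 321, 322, 320, 323, 338, 337, 335, 336, 335, 335]
150 [417, 416, 418, 420, 658, 752, 755, 749, 751, 716, 570, 423, 423, 420, 423, 421] [337, 338, 337, 335, 323, 324, 324, 323, 324, 322, 336, 338, 337, 336, 336, 338]
153 [416, 417, 417, 477, 676, 751, 755, 749, 749, 715, 565, 422, 423, 421, 421, 423] [339, 339, 338, 337, 325, 324, 325, 324, 324, 324, 338, 338, 338, 339, 338, 338]
160 [507, 506, 504, 495, 451, 429, 432, 436, 435, 402, 698, 755, 755, 755, 755, 755] [338, 337, 338, 338, 322, 323, 322, 322, 321, 323, 338, 338, 338, 338, 338, 338]
164 [492, 492, 492, 461, 354, 386, 427, 435, 434, 400, 692, 745, 745, 745, 745, 748] [340, 338, 340, 338, 324, 324, 325, 324, 324, 325, 340, 339, 338, 340, 339, 338]
168 [486, 485, 486, 456, 344, 279, 366, 396, 395, 382, 462, 486, 702, 740, 740, 741] [341, 341, 340, 341, 325, 325, 325, 326, 325, 325, 340, 340, 341, 340, 339, 340]
175 [489, 492, 492, 491, 367, 274, 276, 279, 275, 274, 436, 486, 493, 493, 492, 491] [342, 343, 342, 342, 327, 327, 327, 327, 326, 326, 341, 342, 342, 342, 342, 343]
0.03414774951630639 0.037834388004303054
5.561247491203702e-05
-8.536628779194058e-05
```

Nose and pointer agree to about 0.1 mm, the lever is at rest and the robot is clear.

```bash
python3 -c "
from station import bot
o=bot.get_obs(); print(o['t'],o['contact_force']); print(bot.hand_in())"
```

```text
25.25 [0.04417343 0.41651127 0.53625171]
the job is handed in; nothing more can be done
None
```

I pressed the brake lever until it firmed up at about 14.5 N, held it there for about a second, and eased it back up under the hand. I then slid the marker so its nose is within about 0.1 mm of the drag pointer by camera, and handed the job in at 25 s; no verdict came back.

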